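Release a sample pen's two catches and hold its self-closing gate wide

ROBOT

A 6-joint arm with a two-finger parallel gripper is mounted at the origin on a cart in front of the work surface, level with it; the furniture and walls round the work are solid. World frame = base frame: x ahead of the robot, y to its left, z up, the work surface at z = 0. Lengths are in m, angles in rad, forces in N, time in s.
With the tool pointing down it reaches from about 0.35 to 0.775 m from the base axis. Payload 7.3 kg.
Tool frame: the origin (TCP) lies on the centre line of the jaws, within the pads' length; the fingertips stand 14 mm ahead of it and the grasp point (between the pads) lies 5 mm behind it; z points along the fingers, y is the direction in which the jaws open and shut (so a half turn about z gives the same grasp; the last joint's range is limited). The gripper opens to 92 mm and grips with 3 to 60 N. Pads are 19 mm wide; open, the fingers measure 130 mm over their backs; the gripper's body (75 mm by 190 mm) begins 47 mm behind the grasp point.
Start: joints at [-1.281, 0.342, 1.524, -0, 1.275, -0.146], TCP at [0.222, -0.476, 0.241] pointing down, gripper open.
Joint ranges: [-2.53, 2.53], [-0.77, 2.02], [0.04, 2.7], [-1, 4.14], [0.28, 2.66], [-3.11, 3.11]. Speed limits (rad/s): [2.57, 2.57, 3.14, 3.14, 3.14, 3.14].

INTERFACE

Orientations are given as [roll, pitch, yaw] about the fixed x, y, z axes, in that order (R = Rz(yaw) Ry(pitch) Rx(roll)).
In Python, from cell import telemetry, cams, robot gives the robot as it stands.
- The arm moves only by the tool servo_tool, never from a script. Its argument "targets" is text: rows parted by semicolons, each of 4 numbers parted by spaces: the shift along the tool's x, y, z in mm, then the turn about the tool's z in rad. In form: x y z yaw; .... A call has 1 to 20 rows; each row shifts and turns the pose as measured when the row begins, along the tool's axes as they then stand; what a row does not reach is not made up. A row lasts 1/8 s, in which the tool goes at most 62.5 mm and 10.7 degrees, less where a joint would pass 70% of its speed; a pose out of reach is approached as far as the arm can. A call with a gripper value outside its range is refused whole. "hand" is the opening, from 0 (shut) to 1 (fully open), set as the call begins (left out, the last holds). The fingers move at their own pace and stop on an object; "squeeze" is the grip in N (left out, the last holds). Time passes only in rows, so rows that do not move let the fingers close. It gives the time, the measured TCP pose, the force and the opening at its end, in the units of the state.
- telemetry.observe(): the state, without advancing time (a new reading comes with each control period).
- cams.read_camera(name): name is "scene" or "top" or "wrist"; returns a dict with "color" (420x560x3 uint8, red, green, blue), "K" (3x3 intrinsics, pixels), "R" (3x3) and "t" (3): a world point X has camera coordinates R X + t. Camera axes: x right, y down, z forward; pixel columns grow to the right and rows downward; lengths in m; the calibration is good to about 2 mm. The wrist camera is an equidistant fisheye: a pixel r from the principal point sees the ray r / f radians off the axis. A picture is of the moment at which its call begins. There is no depth.
- robot.hand_in(): hands the job in, once; it reports no verdict.
Trained networks look in a picture, given as the dict that the camera call returned (one of the last four; its "shot" number tells which), for a name from the list of things; names that differ only in an ending like _2 or _b are one class to them, and where a whole thing is asked for, a point or a joint stands for the part that bears it (a point fixed in the world has none). Each returns a list of dicts, best first, with "score" (0 to 1); they miss things now and then, are a little off and sometimes report something else, mostly with a low value. They report only what shows in the picture. A call takes as long as a camera call. They do not tell look-alikes from the thing itself.
- cams.cut_out(picture, query): "region" (420x560 bool, what is visible of it) and "extent" ([centre column, centre row, width, height] in pixels, round what is visible of it).
The state is a dict: "time": time; "qpos": joint angles; "qvel": joint speeds; "joint_efforts": joint torques, N m; "tool_pos": TCP position; "tool_rot": TCP orientation; "contact_force": force on the tool from outside, world axes, zero at the start; "torque": the same for the moment, N m; "opening": finger opening in m.
Only numpy, scipy, OpenCV 4.12 (cv2) and the standard library are available. Lean on these libraries where they do the work, as an engineer would, in place of code of your own. Each camera call takes 0.05 s, during which the arm holds its last target.

TASK

A colleague needs both hands to take the vials out of the sample pen, so open its gate: first squeeze the blue catch on the latch block until it is released, then squeeze the orange catch on the gate. Keep the orange catch squeezed while you swing the gate out past its detent, and finish still gripping it, holding the gate wide open, close to its stop. Leave the vials standing, and do not disturb the sensor module and the syringe beside the pen.

Things in the scene. Friction and masses are not known exactly. Their poses are not given: they have to be found in the camera images.
- pen: Sample pen, fixed, place and yaw vary: grey base 110 x 235 x 12 mm (x, y, z), clear walls 78 mm high, open top. Origin on the bench under it; gate at the front, -x; y runs toward the latch block, z up. Latch block at the front, y 71 to 129 mm, top z 78, with a steel keeper for the orange catch's bolt. A fixed sill 12 mm high reaches to x -115 mm at y -105 to -20 (detent plunger)
- catch_1_pinch (a point): Where to centre a pinch (along pen y, from above) of the blue catch: pen (-55, 110, 108) mm, fixed. Blue finger piece at pen y 85 to 95 mm slides 10 mm to +y toward a fixed grey lug at y 115 to 125: 40 mm over both, 30 when released, this point then midway. Both 20 mm wide in x, tops at z 125; keep fingertips above z 86. 50 mm free to the orange piece
- catch_1 (a joint): Slide of the blue catch, 0 = locked (as found), 0.010 = fully squeezed. Its tongue clears the gate from 0.0075 on. It needs about 4 N and stays where it is left (no return spring)
- gate_pinch (a point): Where to centre a pinch (along the gate, from above) of the orange catch; moves with the gate, 97.5 mm from the hinge axis, height 108 mm. Orange finger piece at 115 to 125 mm from the hinge axis slides 10 mm toward the fixed grey lug at 80 to 90 mm: 45 mm over both, 35 when squeezed, this point then midway. Both 20 mm wide, tops at z 125; keep fingertips above z 86 (gate top z 80)
- catch_2 (a joint): Slide of the orange catch, 0 = bolt out (as found), 0.010 = fully squeezed. The bolt clears the keeper from 0.0075 on. Springs back when let go: 3.6 N at the start, 6.6 N fully squeezed
- gate_frame: The gate with its orange catch: green frame with clear pane, 155 mm long, 10 mm thick, 20 to 80 mm above the bench. Origin on the hinge axis at bench height; axes equal the pen's when closed and turn with the gate, y runs along the gate away from the hinge
- holder: Black round tube holder, 69 mm across, 51 mm high, standing in the pen; not needed
- gate_hinge (a point): Point on the gate's upright hinge axis, at pen (-55, -90, 108) mm, the same height as the pinch points
- gate (a joint): Gate angle, 0 = closed, grows as it swings out toward pen -x (anticlockwise from above), stop at 1.4. Gate 155 mm long, along pen +y from the hinge when closed. A spring pulls it shut (0.2 N m closed, 0.34 wide open). A detent must be passed between about 0.6 and 0.9 (5 to 8 N more at the handle); let go beyond it, the gate falls back to about 0.9. Wide open is above 1.1
- vial_white: Glass vial with white cap, 24 mm across, 54 mm high, standing loose in the pen on its 12 mm floor. Origin at the centre of its underside, z up
- vial_dark: Glass vial with dark cap, 24 mm across, 54 mm high, standing loose in the pen. Origin at the centre of its underside, z up
- sensor: Pale flat sensor module, 36 x 50 x 15 mm, loose on the bench to the left of the pen. Origin at the centre of its underside
- the_syringe: Clear syringe, 30 x 113 x 17 mm, lying loose on the bench farther left. Origin at the centre of its underside, y along its length
There are look-alikes about, which are no part of the job. What is shaped like the vial_dark but red or yellow is not meant.

How it is judged:
On the way, in this order (a step that is already met when the one before it is completed fails the run):
1. the blue catch is released while the orange one is still out and the gate shut (value of joint catch_1 above 0.0075 m and value of joint catch_2 below 0.003 m and value of joint gate below 0.1 rad), for 0.1 s.
2. the orange catch is squeezed with the gate still nearly shut (value of joint catch_2 above 0.0075 m and value of joint gate below 0.35 rad), for 0.1 s.
3. the gate is past its detent with the orange catch kept squeezed (value of joint gate above 0.95 rad and value of joint catch_2 above 0.006 m), for 0.1 s.
At the end, for the whole second after the job is handed in: The gate is held still at more than 1.1 rad, the fingers still gripping the orange catch on the gate (over 3 N, orange catch in by more than 7.5 mm), the blue catch still released (more than 7.5 mm), both vials upright (within 0.25 rad) (value of joint gate above 1.1 rad and velocity of joint gate between -0.1 and 0.1 rad/s and value of joint each of catch_2, catch_1 above 0.0075 m and contact force between the fingers and gate_frame above 3 N and angle between each of vial_white, vial_dark's own z axis and vertical below 0.25 rad); the arm keeps its last pose, push and grip.
It fails at once if the orange catch is squeezed before the blue one is released (value of joint catch_2 above 0.005 m and value of joint catch_1 below 0.005 m).
It fails at once if the orange catch is let go while the gate is part open (value of joint gate above 0.35 rad and value of joint catch_2 below 0.003 m).
It fails at once if a vial is tipped over (angle between any of vial_white, vial_dark's own z axis and vertical above 0.5 rad).
It fails at once if the sensor module or the syringe is disturbed (moved more than 20 mm) (distance of any of sensor, the_syringe from where it was at the start of the episode above 0.02 m).
It also fails if it takes over 42 s, if anything falls off the work surface, if the arm or the gripper's body presses on something with over 40 N, if the wrist force passes 120 N, or if a joint passes its speed limit or range.

## Working session

There is one attempt and no reset: what is moved stays moved. The work goes in short steps, Python scripts to look and compute and a tool call to move; the robot and the scene stay as the last step left them, time stands still between calls to the robot, and variables do not carry over. Pictures are saved under pics/ and viewed, and the job is handed in when it is done.

Besides the shell and the picture viewer there is one more tool, called after "Emit:" as a command line: name --argument value ..., lists and objects as JSON in quotes. servo_tool: Moves the arm, as the interface text tells. Its arguments: {"type":"object","properties":{"targets":{"type":"string"},"hand":{"type":"number"},"squeeze":{"type":"number"}},"required":["targets"]}

```bash
mkdir -p pics; ls
python3 - <<'E'
from cell import telemetry, cams, robot
import cv2,json,numpy as np,pickle
print(telemetry.observe())
P={}
for n in ["scene","top","wrist"]:
    p=cams.read_camera(n); P[n]=p
    cv2.imwrite(f"pics/{n}0.png",p["color"][:,:,::-1])
    print(n,p["K"],p["R"],p["t"])
    for q in ["pen","catch_1","catch_2","gate_frame","vial_dark","vial_white","holder","sensor","the_syringe"]:
        if n=="wrist":continue
        r=cams.cut_out(p,q)
        print(q,[(round(d["score"],2),np.round(d["extent"],1).tolist()) for d in r[:2]])
pickle.dump(P,open("p0.pkl","wb"))
E
```

```text
pics
{'time': 0.0, 'qpos': array([-1.28098047e+00,  3.42723979e-01,  1.52502664e+00, -1.30504297e-05,
        1.27537736e+00, -1.46002526e-01]), 'qvel': array([ 9.92559396e-04,  5.71167533e-05,  9.18191440e-04,  2.47034423e-05,
       -1.42094036e-03, -6.64701266e-04]), 'joint_efforts': array([ 1.61510903e-03, -4.31240737e+01, -2.44217867e+01,  7.18661863e-02,
        5.58653427e-02, -1.05754079e-04]), 'tool_pos': array([ 0.22153441, -0.47554576,  0.24004093]), 'tool_rot': array([-3.14007185e+00, -2.11018934e-04,  4.35822029e-01]), 'contact_force': array([0.64818793, 0.27762449, 0.43406452]), 'torque': array([0.00666785, 0.00630858, 0.01827775]), 'opening': 0.09180325079690918}
scene [[426.60187678   0.         281.16519226]
 [  0.         426.60187678 212.02906619]
 [  0.           0.           1.        ]] [[ 0.78266445 -0.62239384 -0.00789043]
 [-0.33461058 -0.41001839 -0.84848139]
 [ 0.52485437  0.66671645 -0.52916639]] [-0.51661521  0.20059469  0.71571056]
pen [(0.84, [294.8, 255.3, 93.4, 128.8]), (0.73, [258.4, 219.9, 17.5, 11.1])]
catch_1 [(0.59, [286.0, 205.8, 8.6, 16.7]), (0
[... 893 characters left out ...]
[(0.65, [305.8, 227.9, 50.8, 42.9])]
vial_dark [(0.65, [390.4, 227.6, 16.9, 9.9]), (0.65, [210.9, 163.7, 6.9, 12.3])]
vial_white [(0.56, [313.5, 209.4, 7.8, 12.2])]
holder [(0.62, [333.9, 222.1, 28.1, 25.8]), (0.62, [311.1, 215.6, 100.0, 104.0])]
sensor [(0.66, [307.9, 226.7, 50.8, 43.2]), (0.59, [222.9, 198.8, 22.9, 10.7])]
the_syringe [(0.81, [166.6, 195.7, 36.2, 25.4])]
wrist [[325.1922621    0.         279.09407314]
 [  0.         325.1922621  207.45963382]
 [  0.           0.           1.        ]] [[ 4.21786677e-01 -9.06694788e-01 -7.48393393e-04]
 [-8.71209823e-01 -4.05507756e-01  2.76689185e-01]
 [-2.51176122e-01 -1.16051804e-01 -9.60959174e-01]] [-0.52616825 -0.03483858  0.39139472]
```

Run:
```python
import pickle,cv2
P=pickle.load(open("p0.pkl","rb"))
def crop(n,x0,y0,x1,y1,s,o):
    cv2.imwrite(o,cv2.resize(P[n]["color"][y0:y1,x0:x1,::-1],None,fx=s,fy=s,interpolation=cv2.INTER_CUBIC))
crop("top",240,150,380,250+20,5,"pics/topc.png")
crop("scene",230,170,390,330,5-1.3,"pics/scenec.png")
```

```text
(no output)
```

View pics/top0.png

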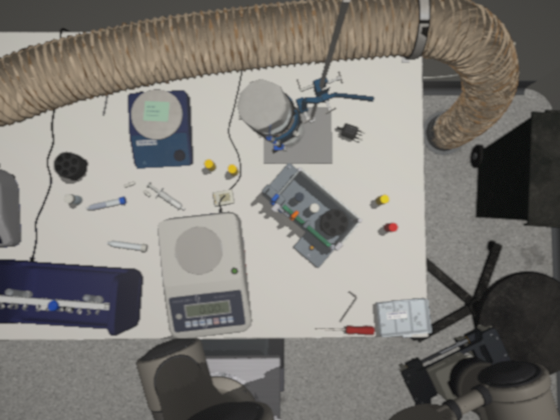

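View pics/topc.png

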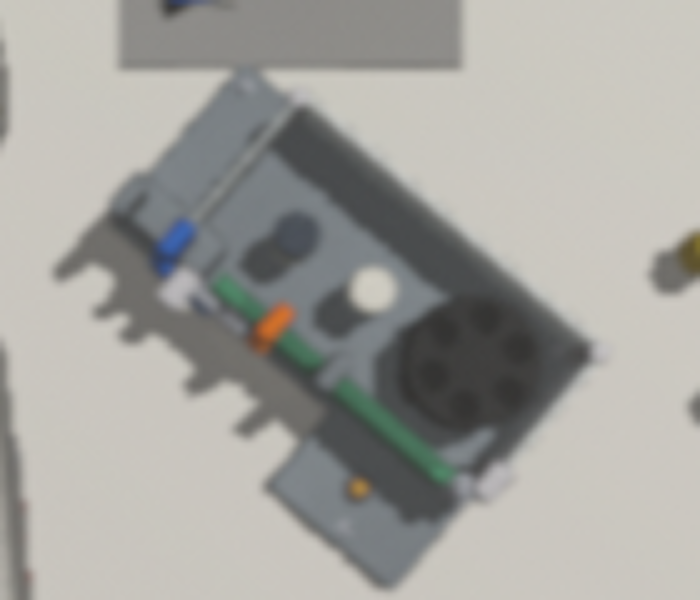

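View pics/scenec.png

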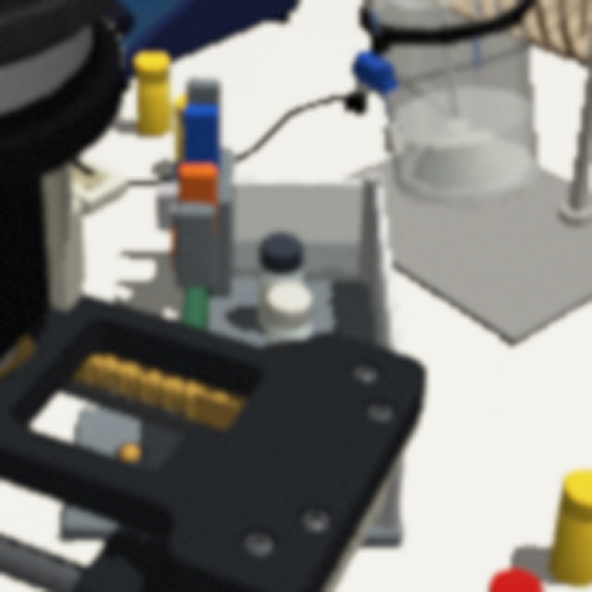

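```bash
cat > h.py <<'E'
import numpy as np
def proj(p,X):
    c=np.asarray(X)@np.array(p["R"]).T+p["t"]; K=p["K"]
    return np.stack([K[0,0]*c[:,0]/c[:,2]+K[0,2],K[1,1]*c[:,1]/c[:,2]+K[1,2]],1)
def projw(p,X):
    c=np.asarray(X)@np.array(p["R"]).T+p["t"]; K=p["K"]
    th=np.arctan2(np.hypot(c[:,0],c[:,1]),c[:,2]); ph=np.arctan2(c[:,1],c[:,0])
    return np.stack([K[0,0]*th*np.cos(ph)+K[0,2],K[1,1]*th*np.sin(ph)+K[1,2]],1)
def pen(s,P):
    P=np.asarray(P,float)/1000; c,n=np.cos(s[2]),np.sin(s[2])
    return np.stack([s[0]+c*P[:,0]-n*P[:,1],s[1]+n*P[:,0]+c*P[:,1],P[:,2]],1)
def box(x0,x1,y0,y1,z): return [(x0,y0,z),(x1,y0,z),(x1,y1,z),(x0,y1,z)]
E
python3 - <<'E'
from h import *
import pickle,cv2
from scipy.optimize import least_squares
P=pickle.load(open("p0.pkl","rb"))
M=[(-55,90,125),(-55,30,125),(-115,-105,12),(-115,-20,12),(55,117.5,12)]
U=np.array([(178,237),(275,320),(388,590),(268,487),(250,68)],float)
U=(U+.5)/5-.5+[240,150]
f=lambda s:(proj(P["top"],pen(s,M))-U).ravel()
r=least_squares(f,[0.47,-0.1,-0.73],loss="soft_l1")
print(r.x,r.fun.reshape(-1,2).round(2)); np.save("s.npy",r.x)
def draw(p,pr,s,x0,y0,x1,y1,k,o):
    im=cv2.resize(p["color"][y0:y1,x0:x1,::-1],None,fx=k,fy=k,interpolation=cv2.INTER_CUBIC)
    for b in [box(-65,-45,85,95,125),box(-65,-45,115,125,125),box(-65,-45,25,35,125),box(-65,-45,-10,0,125),box(-55,55,-117.5,117.5,12),box(-115,-55,-105,-20,12),box(-55,55,-117.5,117.5,78)]:
        q=((pr(p,pen(s,b))-[x0,y0]+.5)*k-.5)
        cv2.polylines(im,[np.round(q).astype(int)],True,(0,0,255),1)
    cv2.imwrite(o,im)
draw(P["top"],proj,r.x,240,150,380,270,5,"pics/ov1.png")
draw(P["scene"],proj,r.x,230,170,390,330,4,"pics/ov2.png")
E
```

```text
[ 0.53267993 -0.2536845  -0.68817179] [[-1.35  0.63]
 [-0.51  0.45]
 [ 1.52  0.14]
 [-0.42 -0.35]
 [ 3.24 -1.72]]
```

View pics/ov1.png

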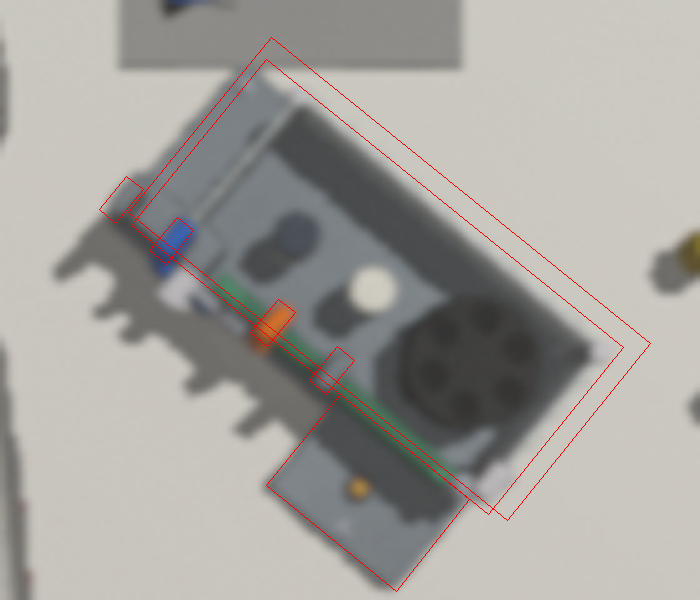

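View pics/ov2.png

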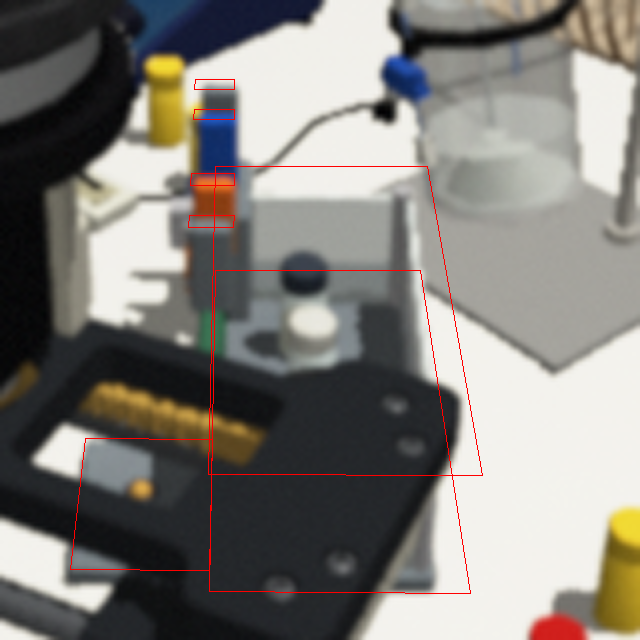

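View pics/wrist0.png

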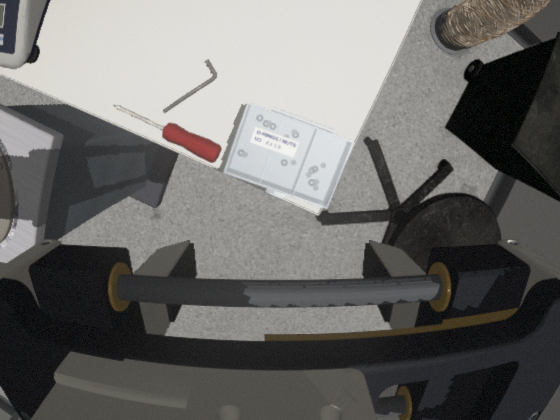

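View pics/scene0.png

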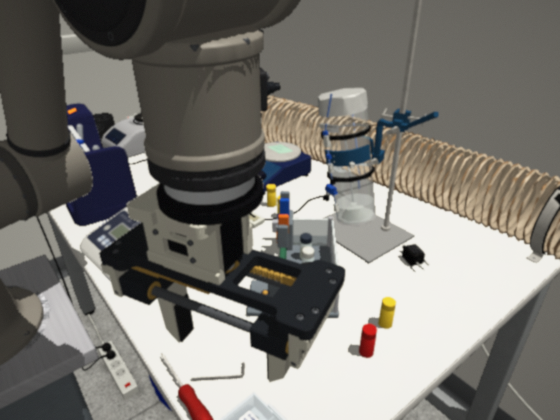

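Emit:
servo_tool --targets "58 -20 -6 0;58 -20 -6 0;58 -20 -6 0;58 -20 -6 0;58 -20 -6 0;58 -20 -6 0;0 0 0 0.16;0 0 0 0.16;0 0 0 0.16;0 0 0 0.16;0 0 0 0.16;0 0 0 0.16;0 0 0 0.16;0 0 0 0" --hand 0.76 --squeeze 15

```text
time: 2.8
tool_pos: [0.4938, -0.2141, 0.2772]
tool_rot: [-3.141, -0.002, -0.719]
contact_force: [0.3, 0.5, 0.2]
opening: 0.0702
```

```bash
cat > look.py <<'E'
from h import *
from cell import telemetry, cams, robot
import cv2,pickle,sys
tag=sys.argv[1]; s=np.load("s.npy")
P={}
o=telemetry.observe(); print(o["time"],o["tool_pos"],o["tool_rot"],o["contact_force"],o["opening"])
for n in sys.argv[2:]:
    p=cams.read_camera(n); P[n]=p
    cv2.imwrite(f"pics/{n}_{tag}.png",p["color"][:,:,::-1])
pickle.dump(P,open(f"p_{tag}.pkl","wb"))
E
python3 look.py 1 scene wrist top
```

```text
2.8 [ 0.49375136 -0.21411528  0.27720699] [-3.14114207e+00 -2.43225002e-03 -7.19191371e-01] [0.31438233 0.54266054 0.23094537] 0.07017936372036764
```

View pics/wrist_1.png

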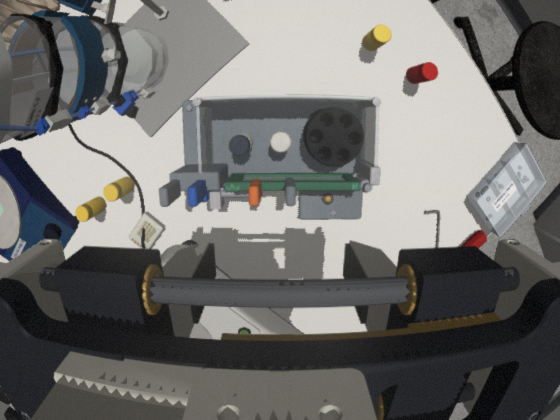

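View pics/scene_1.png

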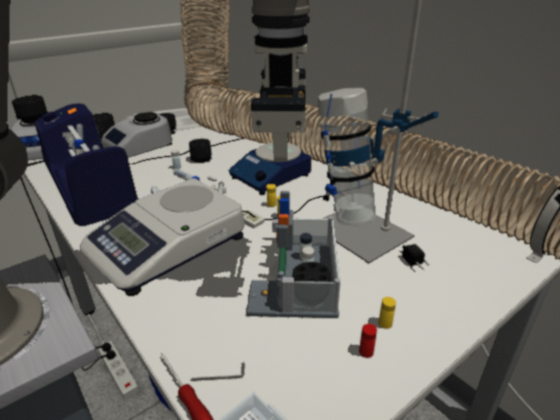

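```bash
cat > ov.py <<'E'
from h import *
import cv2
def draw(p,pr,s,x0,y0,x1,y1,k,o,g=0.,c1=0,c2=0):
    im=cv2.resize(p["color"][y0:y1,x0:x1,::-1],None,fx=k,fy=k,interpolation=cv2.INTER_CUBIC)
    cv2.imwrite(o.replace(".png","_raw.png"),im)
    if s is None: return
    def rot(b):
        b=np.array(b,float); d=b[:,:2]-[-55,-90]; R=np.array([[np.cos(g),-np.sin(g)],[np.sin(g),np.cos(g)]])
        b[:,:2]=d@R.T+[-55,-90]; return b
    for b in [box(-65,-45,85+c1,95+c1,125),box(-65,-45,115,125,125),rot(box(-65,-45,25-c2,35-c2,125)),rot(box(-65,-45,-10,0,125)),box(-55,55,-117.5,117.5,12),box(-115,-55,-105,-20,12)]:
        q=((pr(p,pen(s,b))-[x0,y0]+.5)*k-.5)
        cv2.polylines(im,[np.round(q).astype(int)],True,(0,0,255),1)
    cv2.imwrite(o,im)
E
python3 - <<'E'
from ov import *
import pickle
P=pickle.load(open("p_1.pkl","rb")); s=np.load("s.npy")
draw(P["wrist"],projw,s,150,80,400,230,3.2,"pics/ow1.png")
draw(P["scene"],proj,s,230,170,370,330,3.7,"pics/os1.png")
E
```

```text
(no output)
```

View pics/ow1.png

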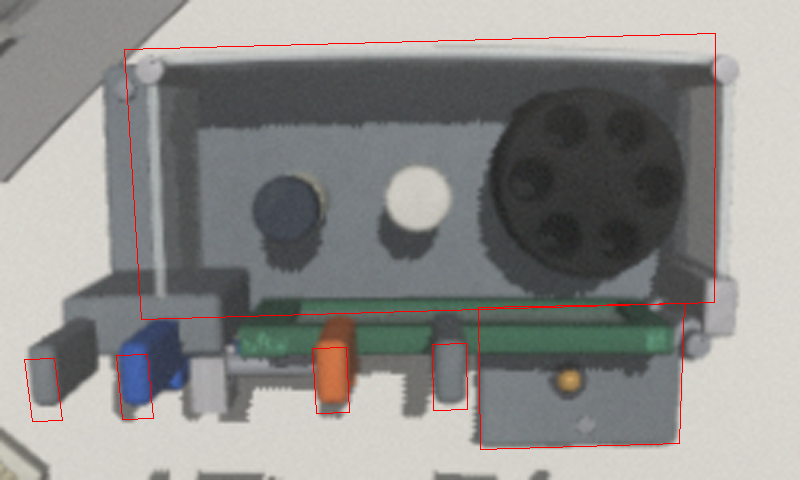

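View pics/os1.png

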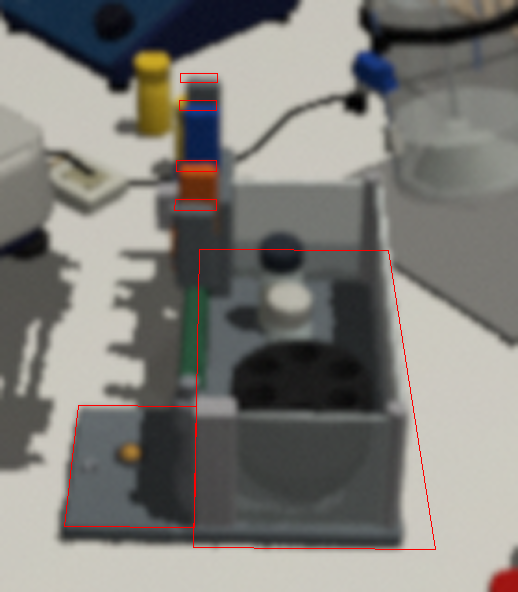

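View pics/os1_raw.png

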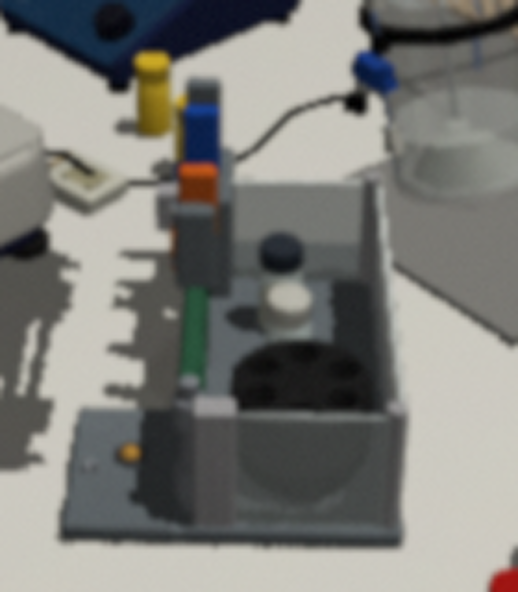

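View pics/ow1_raw.png

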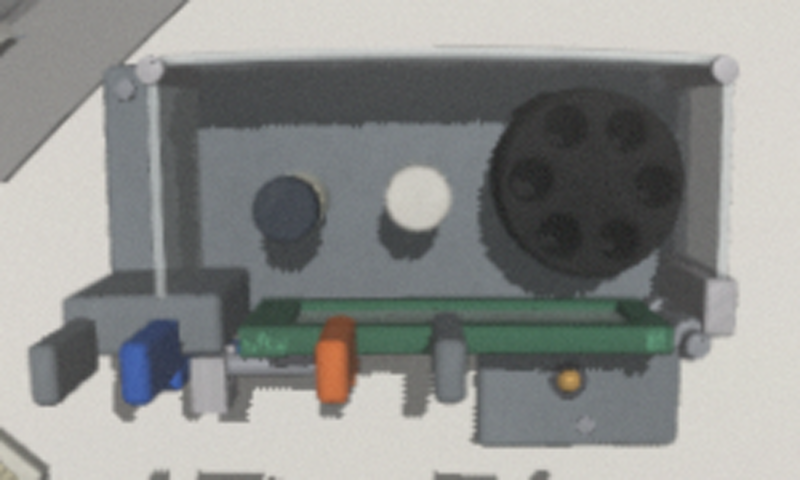

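Run:
```python
from ov import *
import pickle
from scipy.optimize import least_squares
P=pickle.load(open("p_1.pkl","rb")); s=np.load("s.npy")
cv=lambda U,k,o:(np.array(U,float)+.5)/k-.5+o
Mw=[(-65,120,125),(-65,90,125),(-65,30,125),(-65,-5,125),(-115,-105,12),(-115,-20,12)]
Uw=cv([(46,404),(138,403),(334,402),(450,402),(677,443),(480,443)],3.2,[150,80])
Ms=[(-55,125,125),(-55,95,125),(-55,35,125),(-55,0,125)]
Us=cv([(203.5,79),(201,104),(199,163),(196,198)],3.7,[230,170])
Mt=[(-55,90,125),(-55,30,125)]; Ut=cv([(178,237),(275,320)],5,[240,150])
F=dict(w=lambda s:(projw(P["wrist"],pen(s,Mw))-Uw),s=lambda s:(proj(P["scene"],pen(s,Ms))-Us),t=lambda s:proj(P["top"],pen(s,Mt))-Ut)
for ks in ["w","s","wst"]:
    f=lambda s:np.concatenate([F[k](s).ravel() for k in ks])
    r=least_squares(f,s,loss="soft_l1"); print(ks,r.x.round(4)); 
    for k in ks: print(k,F[k](r.x).round(2).tolist())
    print("blue",pen(r.x,[(-55,110,0)])[0].round(4),"orange",pen(r.x,[(-55,7.5,0)])[0].round(4))
np.save("s.npy",r.x)
draw(P["wrist"],projw,r.x,150,80,400,230,3.2,"pics/ow2.png")
draw(P["scene"],proj,r.x,230,170,370,330,3.7,"pics/os2.png")
```

```text
w [ 0.5334 -0.2569 -0.7119]
w [[0.02, -0.02], [-0.08, 0.09], [-0.12, -0.0], [0.49, -0.22], [0.2, -0.16], [-0.65, 0.42]]
blue [ 0.5636 -0.1376  0.    ] orange [ 0.4967 -0.2152  0.    ]
s [ 0.5308 -0.2568 -0.7053]
s [[-0.08, -0.92], [0.18, -0.27], [-0.17, 0.02], [0.07, 1.04]]
blue [ 0.5602 -0.1374  0.    ] orange [ 0.4938 -0.2154  0.    ]
wst [ 0.5332 -0.2566 -0.7097]
w [[0.14, 0.59], [0.02, 0.64], [-0.04, 0.43], [0.56, 0.14], [0.32, -0.07], [-0.53, 0.65]]
s [[1.04, -1.39], [1.28, -0.77], [0.85, -0.54], [1.04, 0.43]]
t [[0.04, -0.57], [0.52, -0.32]]
blue [ 0.5631 -0.1373  0.    ] orange [ 0.4964 -0.215   0.    ]
```

View pics/ow2.png

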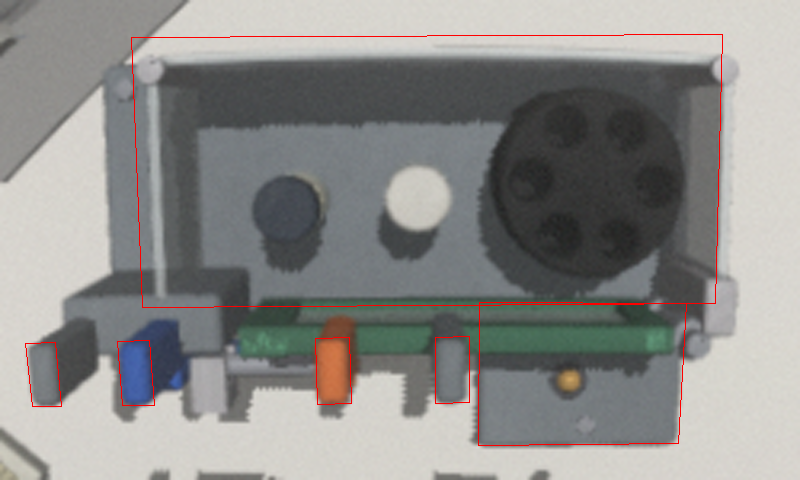

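View pics/os2.png

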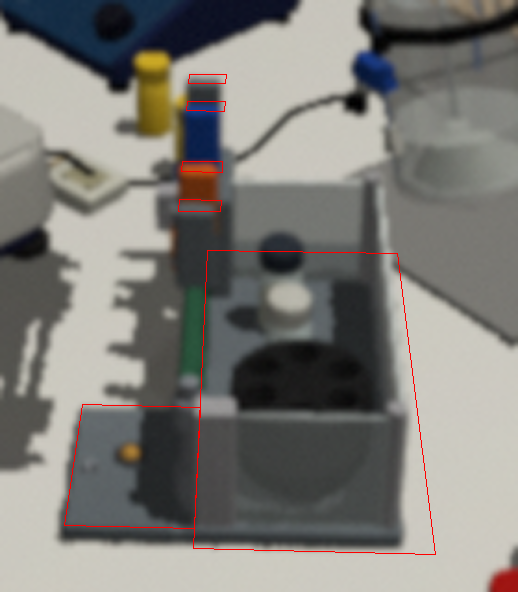

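Emit:
servo_tool --targets "1 -40 15 -0.009;1 -40 25 0;0 -23 30 0;0 0 30 0;0 0 0 0"

```text
time: 3.58
tool_pos: [0.5655, -0.1359, 0.1754]
tool_rot: [-3.141, -0.005, -0.698]
contact_force: [0.6, -1.0, 0.9]
opening: 0.07
```

```bash
python3 look.py 2 wrist scene
cat > tgt.py <<'E'
from h import *
from cell import telemetry
import sys
# args: pen-frame target x y (mm), z mm, yaw offset gate angle
def rows(px,py,z,g=0.):
    s=np.load("s.npy"); o=telemetry.observe()
    T=pen(s,[(px,py,z)])[0]; d=T-o["tool_pos"]; w=o["tool_rot"][2]
    print("tool shift mm",round(1e3*(np.cos(w)*d[0]+np.sin(w)*d[1]),1),round(1e3*(np.sin(w)*d[0]-np.cos(w)*d[1]),1),round(-1e3*d[2],1),"turn",round(-(s[2]+g-w),3))
if __name__=="__main__": rows(*map(float,sys.argv[1:]))
E
python3 tgt.py -55 110 105
python3 - <<'E'
from ov import *
import pickle
P=pickle.load(open("p_2.pkl","rb")); s=np.load("s.npy")
draw(P["wrist"],projw,s,120,60,480,330,2.2,"pics/ow3.png")
draw(P["scene"],proj,s,230,170,370,330,3.7,"pics/os3.png")
E
```

```text
3.575 [ 0.56546965 -0.13585655  0.17536805] [-3.14093981 -0.005141   -0.69834268] [ 0.55994208 -1.02630092  0.86619565] 0.07001049596771061
tool shift mm -2.6 2.8 73.3 turn 0.01
```

View pics/ow3.png

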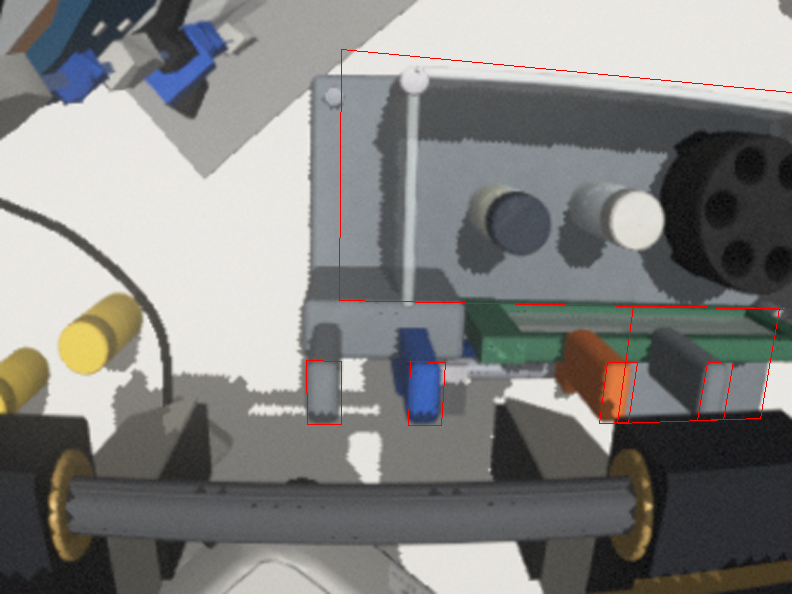

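View pics/scene_2.png

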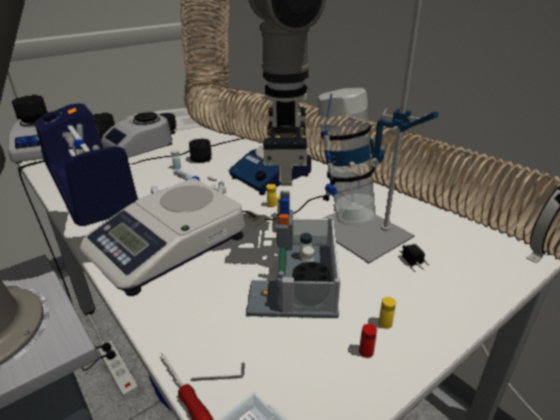

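The overlay sits on the blue piece (crop 425,392) and the lug (323,392), so I'm descending onto the blue catch.

Emit:
servo_tool --targets "-2.5 3 10 0.01;0 0 20 0;0 0 20 0;0 0 18 0;0 0 0 0"

```text
time: 4.3
tool_pos: [0.5651, -0.1409, 0.1136]
tool_rot: [-3.136, -0.021, -0.713]
contact_force: [0.0, 0.2, -0.0]
opening: 0.0696
```

```bash
python3 look.py 3 wrist; python3 tgt.py -55 110 105
```

```text
4.3 [ 0.56510461 -0.14092282  0.11361316] [-3.13554243 -0.02075731 -0.71288422] [ 0.01027048  0.21630768 -0.01538187] 0.06959871163085003
tool shift mm -4.5 -1.2 9.6 turn -0.003
```

View pics/wrist_3.png

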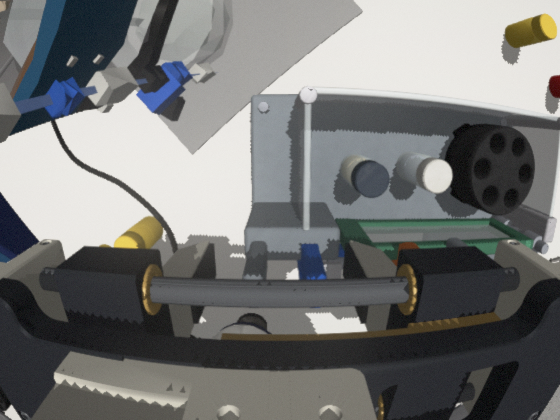

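Emit:
servo_tool --targets "-4.5 -1 8 0;0 0 0 0"

```text
time: 4.6
tool_pos: [0.5636, -0.1378, 0.1078]
tool_rot: [-3.134, -0.025, -0.713]
contact_force: [-0.7, -0.1, 0.3]
opening: 0.0698
```

Emit:
servo_tool --targets "0 0 0 0;0 0 0 0;0 0 0 0;0 0 0 0" --hand 0.25 --squeeze 12

```text
time: 5.1
tool_pos: [0.5635, -0.1388, 0.1088]
tool_rot: [-3.135, -0.027, -0.713]
contact_force: [-2.6, -3.2, 0.3]
opening: 0.0346
```

```bash
python3 look.py 4 wrist; python3 tgt.py -55 110 105
```

```text
5.1 [ 0.56345748 -0.138794    0.1087726 ] [-3.13546349 -0.02687417 -0.71265426] [-2.55177964 -3.2324952   0.31586852] 0.03459641277259514
tool shift mm -1.2 0.7 3.8 turn -0.004
```

View pics/wrist_4.png

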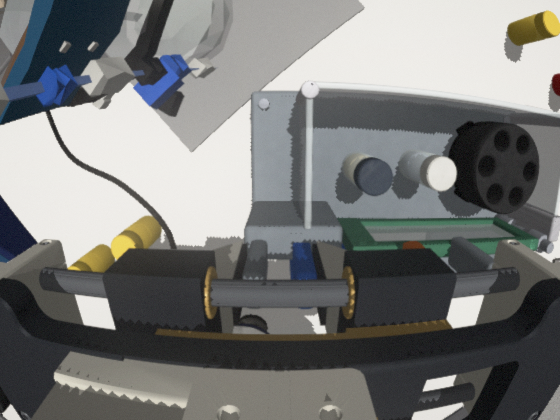

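Emit:
servo_tool --targets "0 0 0 0;0 0 0 0;0 0 0 0;0 0 0 0" --hand 0.1 --squeeze 15

```text
time: 5.65
tool_pos: [0.5648, -0.1372, 0.1087]
tool_rot: [-3.132, -0.027, -0.713]
contact_force: [1.1, 0.3, -1.4]
opening: 0.0299
```

Emit:
servo_tool --targets "0 0 0 0;0 0 0 0;0 0 0 0;0 0 -20 0;0 0 -25 0;0 0 -20 0;0 0 0 0" --hand 0.82

```text
time: 6.52
tool_pos: [0.5628, -0.1365, 0.1751]
tool_rot: [-3.131, -0.026, -0.714]
contact_force: [0.8, 0.1, -0.4]
opening: 0.0753
```

```bash
python3 look.py 5 wrist; python3 tgt.py -55 7.5 150
python3 - <<'E'
from ov import *
import pickle
P=pickle.load(open("p_5.pkl","rb")); s=np.load("s.npy")
draw(P["wrist"],projw,s,120,60,480,330,2.2,"pics/ow5.png",0,10,0)
E
```

```text
6.525 [ 0.56284764 -0.13647058  0.17505931] [-3.13112239 -0.02640892 -0.71412623] [ 0.84472462  0.12666977 -0.37496703] 0.07529122672395629
tool shift mm 1.8 102.7 24.0 turn -0.004
```

View pics/ow5.png

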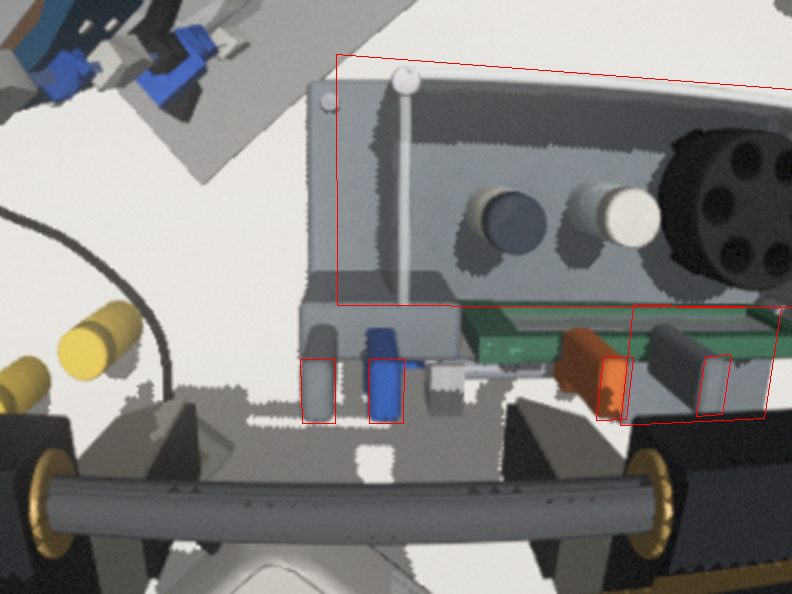

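The blue piece now sits on the overlay shifted by 10 mm (crop 386,392), so it is released. Next is the orange catch.

Emit:
servo_tool --targets "1 40 0 0;1 40 8 0;0 22 10 0;0 0 5 0;0 0 0 0"

```text
time: 7.2
tool_pos: [0.4943, -0.215, 0.1441]
tool_rot: [-3.133, -0.017, -0.713]
contact_force: [0.2, 0.2, -0.2]
opening: 0.0752
```

```bash
python3 look.py 6 wrist; python3 tgt.py -55 7.5 105
python3 - <<'E'
from ov import *
import pickle
P=pickle.load(open("p_6.pkl","rb")); s=np.load("s.npy")
draw(P["wrist"],projw,s,120,60,480,330,2.2,"pics/ow6.png",0,10,0)
E
```

```text
7.2 [ 0.49431481 -0.21502338  0.14405609] [-3.13262197 -0.01710665 -0.71322298] [ 0.23130281  0.21242741 -0.23098569] 0.0751719995485619
tool shift mm 1.5 -1.2 39.3 turn -0.003
```

View pics/ow6.png

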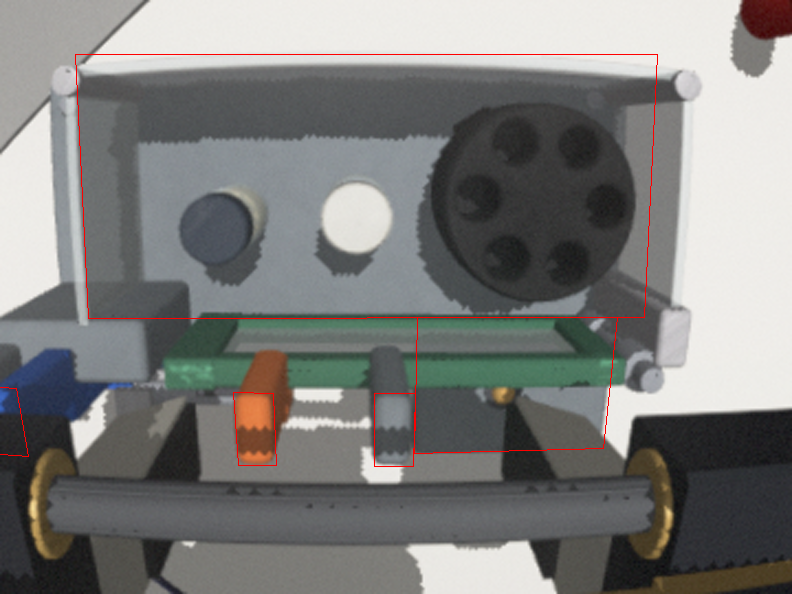

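Emit:
servo_tool --targets "1 -1 14 0;-1 0 14 0;-1 0 12 0;0 0 0 0"

```text
time: 7.75
tool_pos: [0.4961, -0.2118, 0.1009]
tool_rot: [-3.133, -0.017, -0.71]
contact_force: [-1.0, -0.7, 0.8]
opening: 0.075
```

```bash
python3 look.py 7; python3 tgt.py -55 7.5 105
```

```text
7.75 [ 0.4960874  -0.21179298  0.10088962] [-3.13256993 -0.01668694 -0.70982056] [-1.02429323 -0.69217863  0.78767049] 0.07502651116027408
tool shift mm 2.3 2.3 -4.1 turn -0.0
```

Emit:
servo_tool --targets "2 2 -4 0;0 0 0 0"

```text
time: 8.0
tool_pos: [0.4967, -0.215, 0.1056]
tool_rot: [-3.132, -0.018, -0.71]
contact_force: [-0.2, -0.2, 0.3]
opening: 0.0751
```

Emit:
servo_tool --targets "0 0 0 0;0 0 0 0;0 0 0 0;0 0 0 0;0 0 0 0;0 0 0 0" --hand 0.1 --squeeze 35

```text
time: 8.75
tool_pos: [0.4973, -0.2148, 0.1065]
tool_rot: [-3.131, -0.019, -0.71]
contact_force: [0.6, 0.7, 0.2]
opening: 0.0341
```

```bash
python3 look.py 8 wrist top; python3 tgt.py -55 7.5 105
```

```text
8.75 [ 0.49734061 -0.21484895  0.10649152] [-3.13115142 -0.01946256 -0.71030982] [0.63072111 0.65004731 0.18455372] 0.034128642223946945
tool shift mm -0.6 0.8 1.5 turn -0.0
```

View pics/wrist_8.png

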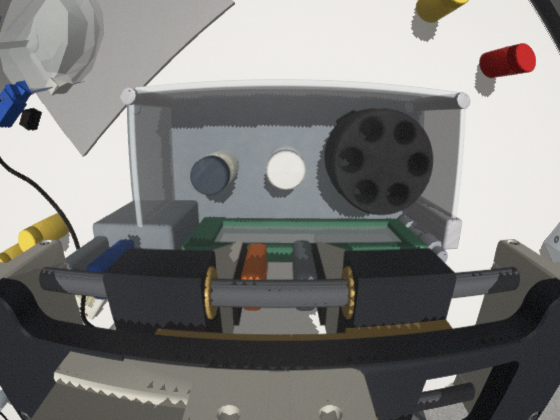

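View pics/top_8.png

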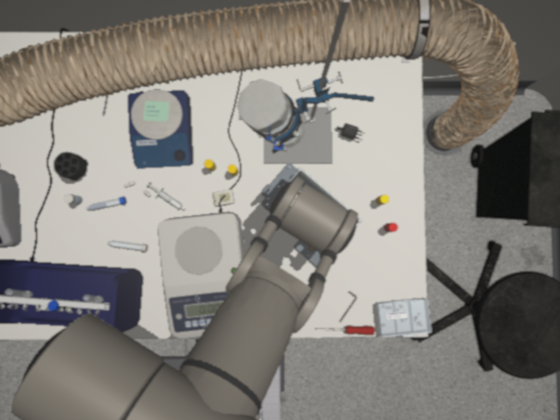

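Emit:
servo_tool --targets "-10 0.5 0 -0.1;-10 0.5 0 -0.1;-10 0.5 0 -0.1" --squeeze 45

```text
time: 9.22
tool_pos: [0.4729, -0.1986, 0.1064]
tool_rot: [-3.135, -0.025, -0.404]
contact_force: [-0.2, -0.8, 0.3]
opening: 0.0342
```

```bash
cat > gate.py <<'E'
from h import *
from cell import telemetry
s=np.load("s.npy"); o=telemetry.observe()
h=pen(s,[(-55,-90,0)])[0]; d=o["tool_pos"][:2]-h[:2]
g=np.arctan2(d[1],d[0])-(np.pi/2+s[2]); w=o["tool_rot"][2]
f=o["contact_force"]; t=np.array([-np.sin(g+np.pi/2+s[2]),np.cos(g+np.pi/2+s[2])])
print("t",o["time"],"gate",round(g,3),"r mm",round(1e3*np.hypot(*d),1),"toolyaw-gate",round(w-s[2]-g,3),"z",o["tool_pos"][2].round(4),"tilt",o["tool_rot"][:2].round(3),"open",round(o["opening"],4),"F",f.round(1),"Ftang",round(float(f[:2]@t),1),"q",o["qpos"].round(2))
for r in (g,): 
  T=h[:2]+.0975*np.array([np.cos(g+np.pi/2+s[2]),np.sin(g+np.pi/2+s[2])]); e=(T-o["tool_pos"][:2])*1e3
  print("radial fix tool xy",round(np.cos(w)*e[0]+np.sin(w)*e[1],1),round(np.sin(w)*e[0]-np.cos(w)*e[1],1))
E
python3 gate.py
```

```text
t 9.225 gate 0.292 r mm 98.9 toolyaw-gate 0.013 z 0.1064 tilt [-3.135 -0.025] open 0.0342 F [-0.2 -0.8  0.3] Ftang -0.1 q [-0.55  0.46  1.76  0.01  0.9   1.41]
radial fix tool xy -0.0 1.4
```

```bash
python3 look.py 9 wrist
```

```text
9.225 [ 0.47291115 -0.19860767  0.10640106] [-3.13526613 -0.02460846 -0.40438741] [-0.20861279 -0.8082862   0.32659204] 0.034207187480405916
```

View pics/wrist_9.png

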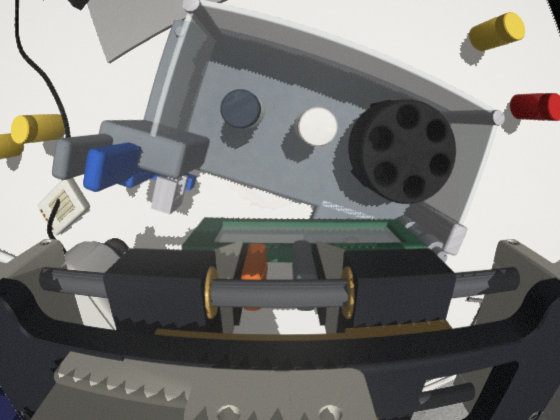

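The gate (green, at row 225) follows the gripper, with orange and grey still pinched. I'm continuing through the detent.

Emit:
servo_tool --targets "-10 1 0 -0.1;-10 0.5 0 -0.1;-10 0.5 0 -0.1" --squeeze 55

```text
time: 9.65
tool_pos: [0.4444, -0.1904, 0.1064]
tool_rot: [-3.14, -0.029, -0.098]
contact_force: [4.0, -2.0, 1.9]
opening: 0.0339
```

```bash
python3 gate.py
```

```text
t 9.65 gate 0.593 r mm 99.3 toolyaw-gate 0.019 z 0.1064 tilt [-3.14  -0.029] open 0.0339 F [ 4.  -2.   1.9] Ftang -4.2 q [-0.57  0.42  1.84  0.02  0.86  1.08]
radial fix tool xy -0.0 1.8
```

Emit:
servo_tool --targets "-11 1 0 -0.1;-11 0.8 0 -0.1;-11 0.5 0 -0.1"

```text
time: 10.02
tool_pos: [0.4146, -0.1911, 0.1065]
tool_rot: [3.137, -0.036, 0.203]
contact_force: [6.5, -0.1, 0.1]
opening: 0.034
```

```bash
python3 gate.py
```

```text
t 10.025 gate 0.894 r mm 99.6 toolyaw-gate 0.018 z 0.1065 tilt [ 3.137 -0.036] open 0.034 F [ 6.5 -0.1  0.1] Ftang -6.3 q [-0.62  0.37  1.91  0.03  0.83  0.73]
radial fix tool xy -0.0 2.1
```

Emit:
servo_tool --targets "-11 1.2 0 -0.1;-11 0.8 0 -0.1;-11 0.8 0 -0.1;-6 0.3 0 -0.06;0 0 0 0;0 0 0 0"

```text
time: 10.78
tool_pos: [0.3818, -0.2034, 0.1064]
tool_rot: [3.131, -0.041, 0.566]
contact_force: [5.3, -0.8, -0.0]
opening: 0.034
```

```bash
python3 gate.py; python3 look.py 10 wrist top scene
```

```text
t 10.775 gate 1.247 r mm 99.7 toolyaw-gate 0.029 z 0.1064 tilt [ 3.131 -0.041] open 0.034 F [ 5.3 -0.8 -0. ] Ftang -4.1 q [-0.69  0.34  1.97  0.05  0.81  0.28]
radial fix tool xy -0.1 2.2
10.775 [ 0.38183922 -0.20336219  0.10640322] [ 3.13076565 -0.04082173  0.56604617] [ 5.26522858 -0.83990643 -0.0240082 ] 0.034030678896180944
```

View pics/wrist_10.png

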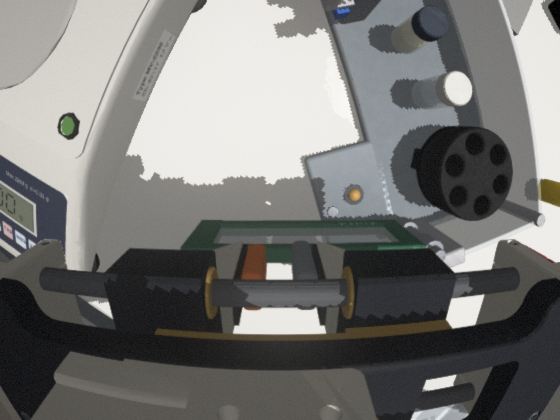

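View pics/scene_10.png

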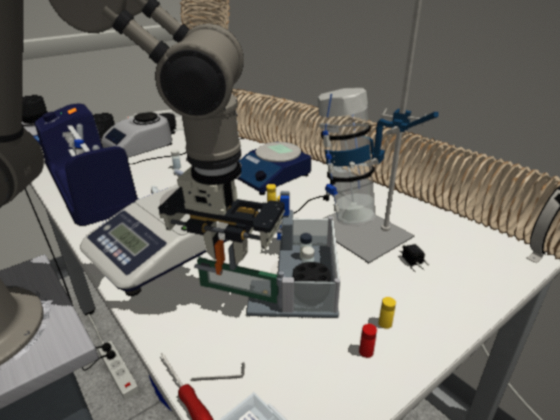

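The gate is at about 1.25 rad and both vials are standing (caps at 430,22 and 455,88). One small nudge closer to the stop, then I'll let it settle.

Emit:
servo_tool --targets "-7 0.5 0 -0.06;0 0 0 0;0 0 0 0;0 0 0 0;0 0 0 0"

```text
time: 11.55
tool_pos: [0.377, -0.2065, 0.1064]
tool_rot: [3.131, -0.042, 0.626]
contact_force: [3.8, -1.4, 1.3]
opening: 0.0342
```

```bash
python3 gate.py; python3 look.py 11 top wrist; python3 gate.py
python3 - <<'E'
import pickle,cv2,numpy as np
a=pickle.load(open("p0.pkl","rb"))["top"]["color"];b=pickle.load(open("p_11.pkl","rb"))["top"]["color"]
c=np.hstack([x[150:270,130:260,::-1] for x in (a,b)])
cv2.imwrite("pics/cmp.png",cv2.resize(c,None,fx=3,fy=3))
E
```

```text
t 11.55 gate 1.305 r mm 99.6 toolyaw-gate 0.031 z 0.1064 tilt [ 3.131 -0.042] open 0.0342 F [ 3.8 -1.4  1.3] Ftang -2.4 q [-0.71  0.33  1.98  0.05  0.81  0.2 ]
radial fix tool xy -0.1 2.1
11.55 [ 0.376972   -0.20651538  0.10640066] [ 3.13059898 -0.04161404  0.62643233] [ 3.82058072 -1.40594708  1.26946632] 0.03416628458088149
t 11.65 gate 1.305 r mm 99.7 toolyaw-gate 0.031 z 0.1064 tilt [ 3.131 -0.042] open 0.034 F [ 4.8 -0.5  0.3] Ftang -3.7 q [-0.71  0.33  1.98  0.05  0.81  0.2 ]
radial fix tool xy -0.1 2.2
```

View pics/cmp.png

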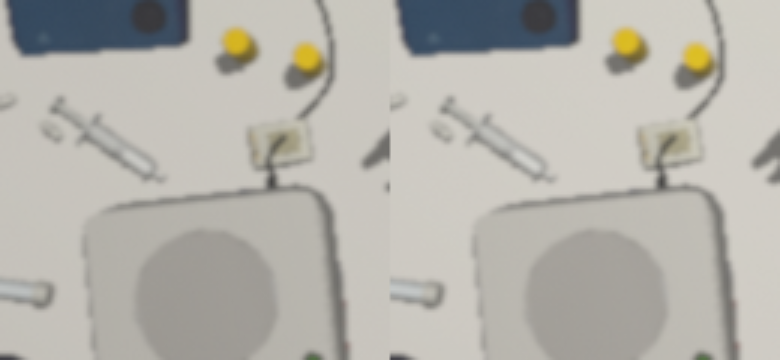

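View pics/wrist_11.png

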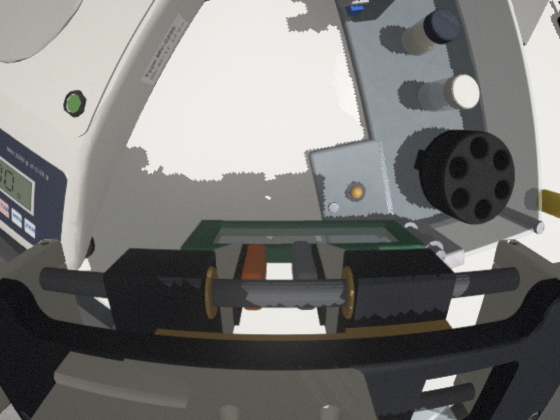

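The sensor and the syringe have not moved, both vials are standing, the gate is steady at about 1.3 rad, and the orange catch is fully squeezed. I'm handing in.

```bash
python3 -c "
from cell import robot
print(robot.hand_in())"
```

```text
the job is handed in; nothing more can be done
None
```

The gate is open and held at about 1.30 rad (stop at 1.4), with the gripper still squeezing the orange catch. I handed the job in at about 11.7 s; the hand-in reports no verdict.

- **Blue catch:** I squeezed it first, down to 29.9 mm over both pieces (30 mm means released). A wrist picture afterwards showed it 10 mm over. It was out of clear view at the end, so I did not check it again.
- **Orange catch:** I then squeezed it to about 34 mm (35 mm means fully in) and kept it there while swinging the gate past its detent. It is held with a 55 N grip setting.
- **Gate at hand-in:** The angle was steady over the last 0.1 s. It comes from the tool position and my fitted pen pose.
- **Surroundings:** Both vials are standing in the last wrist picture. The sensor module and the syringe look unchanged between the first and last top views.

**Small disagreements:**
- The pinch radius measured about 2 mm more than the 97.5 mm given.
- Both openings read up to 1 mm under nominal, and the tool tilted about 0.04 rad.
- The rear edge of the base did not match my outline of it in the pictures, so I fitted the pen pose to the catches and the sill instead.

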